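# Load a tube rack into the rack reader and start it

## Robot

A 7-joint arm with a two-finger parallel gripper is mounted at the origin on a cart in front of the work surface, level with it; the furniture and walls round the work are solid. World frame = base frame: x ahead of the robot, y to its left, z up, the work surface at z = 0. Lengths are in m, angles in rad, forces in N, time in s.
With the tool pointing down it reaches from about 0.425 to 0.875 m from the base axis. Payload 4.7 kg.
Tool frame: the origin (TCP) lies midway between the tips of the shut fingers; the grasp point (between the pads) lies 19 mm behind it; z points along the fingers, y is the line along which they close (so a half turn about z gives the same grasp; the last joint's range is limited). The gripper opens to 87 mm and grips with 3 to 60 N. Pads are 19 mm wide; open, the fingers measure 117 mm over their backs; the gripper's body (75 mm by 190 mm) begins 51 mm behind the grasp point.
Start: joints at [1.159, 0.321, -0.07, 1.45, 0.023, 1.371, -0.057], TCP at [0.268, -0.592, 0.223] pointing down, gripper open.
Joint ranges: [-2.86, 2.86], [-0.3, 2.09], [-1.38, 1.24], [0.06, 2.45], [-1.56, 4.7], [0.09, 2.05], [-2.69, 2.69]. Speed limits (rad/s): [2.57, 2.57, 3.14, 3.14, 3.14, 3.14, 3.14].

## Interface

Orientations are given as a rotation vector (axis times angle).
In Python, from bench import monitor, cams, workorder gives the robot as it stands.
- The arm moves only by the tool move_arm, never from a script. Its arguments are lists of equal length, an entry for each row: "slide": the shift along the tool's x, y, z in cm, a list of three; "roll": the turn about the tool's z in rad. In form: {"slide": [[dx, dy, dz], ...], "roll": [roll, ...]}. A call has 1 to 20 rows; each row is the pose to reach, as a shift and turn from the pose commanded when the call began, along the tool's axes at that moment; what a row does not reach only later rows make up. A row lasts 1/10 s, in which the tool goes at most 50 mm and 8.59 degrees, less where a joint would pass 70% of its speed; a pose out of reach is approached as far as the arm can. A call with a gripper value outside its range is refused whole. "gripper" is the finger opening in cm, from 0 to 8.7, set as the call begins (left out, the last holds). The fingers move at their own pace and stop on an object; "squeeze" is the grip in N (left out, the last holds). Time passes only in rows, so rows that repeat a pose let the fingers close. It gives the time, the measured TCP pose, the force, the opening and the grip force at its end, in the units of the state.
- monitor.get_state(): the state, without advancing time (a new reading comes with each control period).
- cams.get_image(name): name is "scene" or "side" or "wrist"; returns the picture (384x512x3 uint8, red, green, blue); there is no depth.
- cams.get_calibration(name): a dict with "mtx" (3x3 intrinsics, pixels), "R" (3x3) and "t" (3): a world point X has camera coordinates R X + t. Camera axes: x right, y down, z forward; pixel columns grow to the right and rows downward; lengths in m; the calibration is good to about 2 mm. A picture is of the moment at which its call begins: read the wrist's pose just before it. get_calibration takes no time and is no camera call; for the wrist camera it gives the pose at the moment of the call.
- workorder.close_job(): hands the job in; it is judged then, once.
The state is a dict: "time": time; "joint_positions": joint angles; "qd": joint speeds; "joint_torque": joint torques, N m; "position": TCP position; "tool_rot": TCP orientation; "ft_force": force on the tool from outside, world axes, zero at the start; "torque": the same for the moment, N m; "grip_width": opening from 0.0 (shut) to 1.0 (fully open); "grip_force": force on a finger pad.
Only numpy, scipy, OpenCV 4.12 (cv2) and the standard library are available. Lean on these libraries where they do the work, as an engineer would, in place of code of your own. Each camera call takes 0.05 s, during which the arm holds its last target. There are 200 camera calls.

## Task

Put the tube rack between the flared rails of the rack reader and push it in lengthwise under the hood, gently, until it is fully home against the stop inside, then leave it there. Then slide the dust cover on the hood fully aside, press the start button under it all the way down, and slide the cover fully shut again. Keep the rack upright and do not move the flask, bottle, beaker or timer.

Things in the scene. Friction and masses are not known exactly. Their poses are not given: they have to be found in the camera images.
- rack: blue plastic tube rack with nine capped tubes, 200 mm long (its y), 56 mm wide (its x), 0.2 to 0.45 kg. Origin: centre of its underside. Flat end plates 56 mm wide, 68 mm high; decks at 30 to 34 and 58 to 62 mm height, 52 mm wide, 188 mm long, can be gripped across x anywhere along the length; caps reach 99 mm. Either end may go in first
- reader: white and grey rack reader, fixed. Origin: on the worktop under the middle of the hood's entrance; its x points along the lane into the hood, z up. Deck 8 mm thick, 136 mm wide, from x = -250 to +128 mm; the lane is open at the rear, so the rack can be pushed at its rear end. Pressing the rack home with a shove or knock of more than 100 N damages it; push slowly (about 25 mm/s)
- lane_mouth (a point): middle of the wide mouth between the rails, on the deck (reader x = -120 mm). The two guide rails, tops 34 mm above the worktop, converge from 116 mm apart here to 59 mm apart at the hood's entrance (reader x = 0) and run on parallel, 59 mm apart, inside the hood
- hood_roof (a point): middle of the hood's roof, 132 mm above the worktop. Hood: reader x = 0 to 130 mm, 136 mm wide, opening 116 mm high above the worktop. Inside, a stop block 46 mm wide, 48 mm high is clamped with its face somewhere at reader x = 60 to 84 mm (different each time, must be felt); it does not give. A rack that is home has its leading end on that face
- presence_pin (a joint): lightly sprung pin (0.3 N) that stands 7 mm out of the stop block's face at 30 mm height; 0 = out, m, grows as the rack presses it in; about 0.007 when the rack touches the stop; friction keeps the rack there
- dust_cover (a joint): grey dust cover on the hood's roof, a 68 x 58 mm plate 4 mm thick with a ridge; slides in the reader's +y direction: 0 = shut over the button, 0.065 m = fully aside; stays where it is left (friction about 1.2 N); may start a little open
- cover_grip (a point): middle of the top edge of the cover's ridge: ridge 50 mm long along the reader's x, 10 mm thick, stands 23 mm above the plate; this point lies 185 mm above the worktop
- start_button (a joint): round black push button, 24 mm diameter, on the hood's roof under the dust cover: 0 = out, 0.006 m = fully down at 4 N, springs back
- start_button_top (a point): middle of the button's top face, 154 mm above the worktop when out, 4 mm under the cover's plate; covered while the dust cover is shut
- flask: conical glass flask, 64 mm diameter, 97 mm high, bystander; origin: centre of underside
- bottle: white plastic bottle with blue cap, 58 mm diameter, 128 mm high, bystander; origin: centre of underside
- beaker: empty glass beaker, 74 mm diameter, 91 mm high, bystander; origin: centre of underside
- bench_timer: white bench timer, 60 x 66 x 19 mm, bystander; origin: centre of underside

How it is judged:
By the outcome, as a careful person would: the job done as asked, in the order asked, and still so for the second after the job is handed in, with the robot touching nothing.
It also fails if it takes over 72 s, if anything falls off the work surface, if the arm or the gripper's body presses on something with over 40 N, if the wrist force passes 120 N, or if a joint passes its speed limit or range.

## Working session

There is one attempt and no reset: what is moved stays moved. The work goes in short steps, Python scripts to look and compute and a tool call to move; the robot and the scene stay as the last step left them, time stands still between calls to the robot, and variables do not carry over. Pictures are saved under pics/ and viewed, at most 10 in all, crops included, and the job is handed in when it is done.

Besides the shell and the picture viewer there is one more tool, called after "Emit:" as name([rows], argument=value, ...), one row to a line, values as JSON. move_arm: Moves the arm, as the interface text tells. Its arguments: {"type":"object","properties":{"slide":{"type":"array","items":{"type":"array","items":{"type":"number"}}},"roll":{"type":"array","items":{"type":"number"}},"gripper":{"type":"number"},"squeeze":{"type":"number"}},"required":["slide","roll"]}

```bash
mkdir -p pics && ls && python3 - <<'E'
from bench import monitor, cams, workorder
import cv2, numpy as np
s=monitor.get_state()
print({k:np.round(v,3).tolist() for k,v in s.items()})
for n in ("scene","side"):
    cv2.imwrite(f"pics/{n}0.png",cv2.resize(cams.get_image(n)[:,:,::-1],(800,600),interpolation=cv2.INTER_CUBIC))
for n in ("scene","side","wrist"):
    c=cams.get_calibration(n); R=np.array(c["R"]);t=np.array(c["t"]);print(n,np.round(c["mtx"],1).tolist(),"pos",(-R.T@t).round(3),"fwd",R[2].round(2),"right",R[0].round(2))
E
```

```text
pics
{'time': 0.0, 'joint_positions': [1.159, 0.322, -0.07, 1.452, 0.023, 1.371, -0.057], 'qd': [0.001, -0.0, 0.0, 0.0, 0.001, 0.0, 0.002], 'joint_torque': [0.0, -49.129, -0.404, -31.253, -0.064, 0.044, 0.0], 'position': [0.268, -0.591, 0.221], 'tool_rot': [-3.069, -0.663, 0.001], 'ft_force': [0.511, -0.18, 0.439], 'torque': [0.003, 0.007, -0.007], 'grip_force': 0.0, 'grip_width': 0.999}
scene [[460.0, 0.0, 257.5], [0.0, 460.0, 197.0], [0.0, 0.0, 1.0]] pos [ 0.167 -1.199  1.163] fwd [ 0.26  0.7  -0.66] right [ 0.94 -0.35 -0.01]
side [[419.1, 0.0, 260.2], [0.0, 419.1, 186.1], [0.0, 0.0, 1.0]] pos [ 0.015 -1.159  0.853] fwd [ 0.4   0.75 -0.52] right [ 0.89 -0.46  0.01]
wrist [[300.7, 0.0, 254.5], [0.0, 300.7, 192.5], [0.0, 0.0, 1.0]] pos [ 0.341 -0.559  0.383] fwd [-0.26 -0.12 -0.96] right [ 0.41 -0.91 -0.  ]
```

View pics/scene0.png

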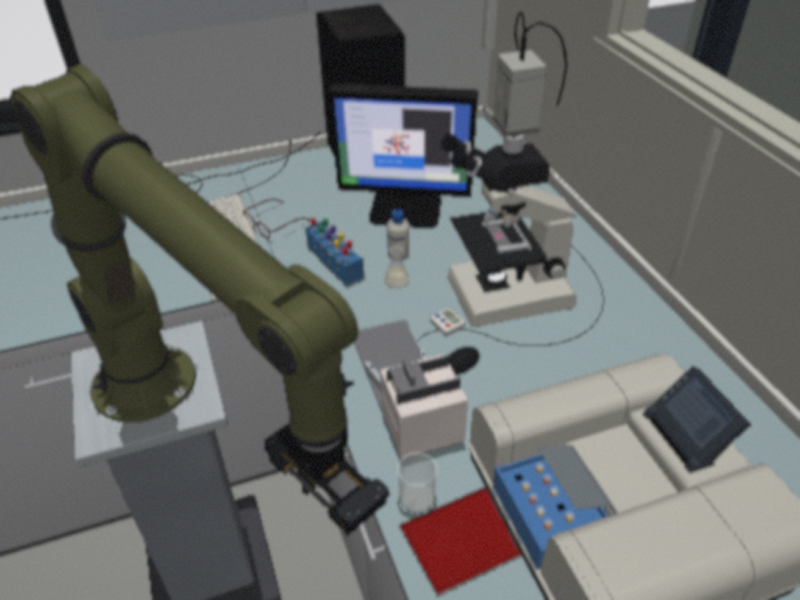

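View pics/side0.png

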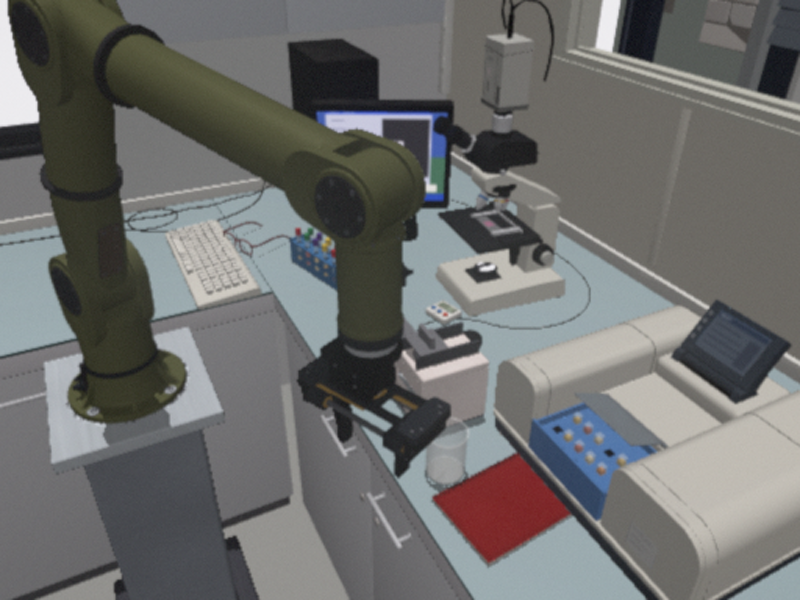

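The scene view shows the rack near (335,250), the bottle at (398,235), the flask at (397,273) and the timer at (447,320). The reader deck is at (395,345), the hood at (425,410) with the cover on top at (408,378), and the beaker at (418,485). The side view shows the same layout, with the arm hiding part of it. Next I'll get rough positions.

```bash
cat > h.py <<'E'
from bench import monitor, cams, workorder
import cv2, numpy as np
from scipy.spatial.transform import Rotation as Rot
def cal(n):
    c=cams.get_calibration(n); return [np.array(c[k]) for k in ("mtx","R","t")]
def onplane(c,uv,z):
    K,R,t=c; o=-R.T@t; d=R.T@np.linalg.solve(K,[uv[0],uv[1],1]); return o+d*(z-o[2])/d[2]
def tri(obs):
    A=[];b=[]
    for (K,R,t),uv in obs:
        o=-R.T@t; d=R.T@np.linalg.solve(K,[uv[0],uv[1],1]); d/=np.linalg.norm(d)
        P=np.eye(3)-np.outer(d,d); A.append(P); b.append(P@o)
    A=np.vstack(A);b=np.hstack(b); x,*_=np.linalg.lstsq(A,b,rcond=None)
    return x, np.linalg.norm((A@x-b).reshape(-1,3),axis=1)
def totool(v):  # world vector -> tool axes, cm
    return Rot.from_rotvec(monitor.get_state()["tool_rot"]).inv().apply(v)*100
E
python3 - <<'E'
from h import *
c=cal("scene")
f=.64
for n,uv,z in [("rack top NW cap",(312,222),.099),("rack cap SE",(348,250),.099),("rack bottom S corner",(349,283),0),("flask",(397,283),0),("bottle",(398,258),0),("timer",(447,320),.019),("deck far-left",(356,330),.008),("deck far right",(408,320),.008),("hood top fl",(375,380),.132),("hood near left",(405,452),0),("hood near right",(465,442),0),("ridge",(405,370),.185),("beaker",(418,510),0)]:
    print(n,onplane(c,np.array(uv)*f,z).round(3))
E
```

```text
rack top NW cap [0.476 0.319 0.099]
rack cap SE [0.528 0.172 0.099]
rack bottom S corner [0.522 0.166 0.   ]
flask [0.636 0.122 0.   ]
bottle [0.674 0.218 0.   ]
timer [ 0.691 -0.069  0.019]
deck far-left [ 0.484 -0.014  0.008]
deck far right [ 0.61  -0.025  0.008]
hood top fl [ 0.442 -0.289  0.132]
hood near left [ 0.47  -0.377  0.   ]
hood near right [ 0.591 -0.396  0.   ]
ridge [ 0.488 -0.332  0.185]
beaker [ 0.446 -0.508  0.   ]
```

Emit:
move_arm([
  [0,0,-18],
  [0,0,-18],
  [0,0,-18],
  [12,-10,-20],
  [34,-27,-20],
  [34,-27,-20],
  [34,-27,-20],
  [34,-27,-20],
  [34,-27,-20],
  [34,-27,-20],
  [34,-27,-20],
  [34,-27,-20],
  [34,-27,-20],
  [34,-27,-20],
  [34,-27,-20],
  [34,-27,-20],
], roll=[0,0,0,0,-1.1,-1.1,-1.1,-1.1,-1.1,-1.1,-1.1,-1.1,-1.1,-1.1,-1.1,-1.1])

```text
time: 1.7
position: [0.4658, -0.2073, 0.4221]
tool_rot: [-2.274, -2.167, 0.001]
ft_force: [-0.2, -0.1, -0.2]
grip_width: 0.997
grip_force: 0.0
```

```bash
cat > snap.py <<'E'
import sys,pickle
from h import *
n,cam=sys.argv[1],sys.argv[2]
c=cal(cam); im=cams.get_image(cam); pickle.dump(c,open(f"pics/{n}.pkl","wb"))
cv2.imwrite(f"pics/{n}_raw.png",im[:,:,::-1])
cv2.imwrite(f"pics/{n}.png",cv2.resize(im[:,:,::-1],(800,600),interpolation=cv2.INTER_CUBIC))
s=monitor.get_state(); print(s["time"],np.round(s["position"],4),np.round(s["tool_rot"],3),np.round(s["joint_positions"],2),np.round(s["ft_force"],1),s["grip_width"],s["grip_force"])
E
python3 snap.py w1 wrist
```

```text
1.75 [ 0.4659 -0.2072  0.4222] [-2.274e+00 -2.167e+00  1.000e-03] [ 0.79  0.02 -0.43  1.41  0.01  1.72  0.31] [-0.2 -0.4  1.1] 1.0011314703518162 0.0
```

View pics/w1.png

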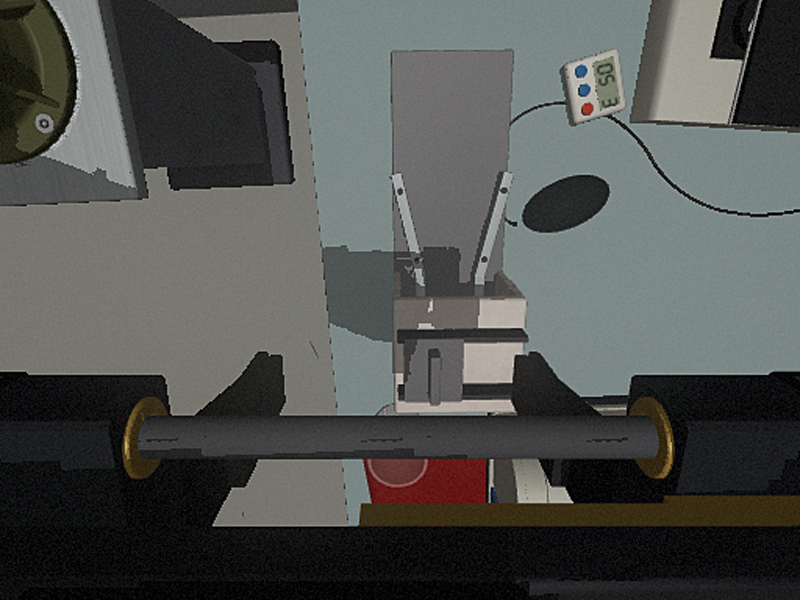

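The wrist view shows the reader deck's far corners at (392,51) and (513,50), with the rails converging below them. The hood roof's front edge runs from (393,297) to (526,298), and the ridge runs from (433,349) to (435,404). The black oval is just a mouse on the bench.

```bash
python3 - <<'E'
from h import *
import pickle
c=pickle.load(open("pics/w1.pkl","rb"));f=.64
P={}
for n,uv,z in [("deckFL",(392,51),.008),("deckFR",(513,50),.008),("roofL",(393,297),.132),("roofR",(526,298),.132),("roofnearL",(394,410),.132),("railL far",(396,174),.034),("railR far",(507,173),.034),("railL near",(422,290),.034),("railR near",(476,290),.034),("ridge a",(434,350),.185),("ridge b",(435,403),.185),("cover plate R",(463,339),.162),("cover plate L",(404,339),.162),("track L",(398,331),.15),("track R",(527,331),.15)]:
    P[n]=onplane(c,np.array(uv)*f,z);print(n,P[n].round(4))
# rack candidate target
s=monitor.get_state()
print("to view rack",totool(np.array([.50,.16,.40])-s["position"]).round(1))
print("axes",Rot.from_rotvec(s["tool_rot"]).as_matrix().round(3).tolist())
E
```

```text
deckFL [ 0.4691 -0.0145  0.008 ]
deckFR [ 0.6024 -0.0204  0.008 ]
roofL [ 0.4581 -0.2606  0.132 ]
roofR [ 0.5913 -0.2685  0.132 ]
roofnearL [ 0.4523 -0.3878  0.132 ]
railL far [ 0.4668 -0.1448  0.034 ]
railR far [ 0.5921 -0.1501  0.034 ]
railL near [ 0.4913 -0.2823  0.034 ]
railR near [ 0.5568 -0.2857  0.034 ]
ridge a [ 0.4942 -0.2975  0.185 ]
ridge b [ 0.4936 -0.3519  0.185 ]
cover plate R [ 0.5238 -0.2973  0.162 ]
cover plate L [ 0.4671 -0.2944  0.162 ]
track L [ 0.4616 -0.2904  0.15  ]
track R [ 0.5884 -0.2969  0.15  ]
to view rack [36.8  1.6  2.2]
axes [[0.048, 0.999, -0.001], [0.999, -0.048, 0.0], [0.0, -0.001, -1.0]]
```

Emit:
move_arm([
  [32,0,2],
  [32,0,2],
  [32,0,2],
  [32,0,2],
  [32,0,2],
  [32,0,2],
  [32,0,2],
  [32,0,2],
  [32,0,2],
  [32,0,2],
  [32,0,2],
], roll=[0.3,0.3,0.3,0.3,0.3,0.3,0.3,0.3,0.3,0.3,0.3])

```text
time: 2.85
position: [0.4814, 0.1119, 0.4025]
tool_rot: [2.573, 1.802, -0.0]
ft_force: [0.6, -0.4, -0.1]
grip_width: 1.003
grip_force: 0.0
```

```bash
python3 snap.py w2 wrist
```

```text
2.9 [0.4813 0.1123 0.4025] [ 2.573  1.803 -0.   ] [ 0.51 -0.02 -0.77  1.48 -0.01  1.68 -0.61] [ 0.6  0.4 -1. ] 1.000775130509999 0.0
```

View pics/w2.png

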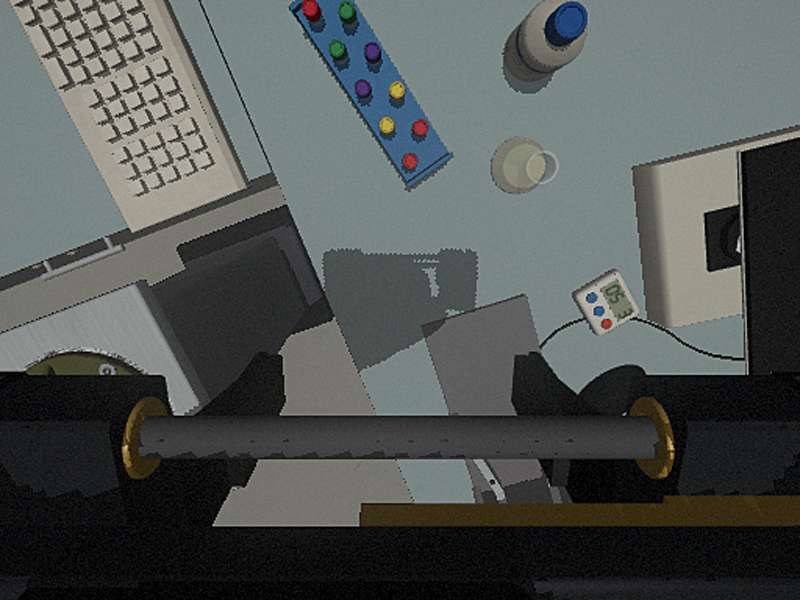

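The rack fills the view from (290,5) to (430,172), and its near end plate's top corners are at (408,188) and (452,155). The flask is at (518,165), the bottle at (550,40), the timer at (605,302), and the reader deck corners are at (423,326) and (526,294).

```bash
python3 - <<'E'
from h import *
import pickle
c=pickle.load(open("pics/w2.pkl","rb"));c1=pickle.load(open("pics/w1.pkl","rb"));c0=cal("scene");f=.64
for n,uv,z in [("nearL",(408,188),.068),("nearR",(452,155),.068),("farL",(290,8),.068),("cap near red",(410,160),.099),("cap red tl",(312,9),.099),("cap green tr",(347,11),.099),("flask",(515,168),0),("bottle cap",(571,20),.128)]:
    print(n,onplane(c,np.array(uv)*f,z).round(4))
print("deck tri",tri([(c,np.array((423,326))*f),(c1,np.array((392,51))*f)]),tri([(c,np.array((526,294))*f),(c1,np.array((513,50))*f)]))
print("caps tri red near",tri([(c,np.array((410,158))*f),(c0,np.array((351,251))*f)]))
print("red far",tri([(c,np.array((312,8))*f),(c0,np.array((313,221))*f)]))
print("axes",Rot.from_rotvec(monitor.get_state()["tool_rot"]).as_matrix().round(3).tolist())
E
```

```text
nearL [0.5087 0.1554 0.068 ]
nearR [0.5613 0.1706 0.068 ]
farL [0.4609 0.3462 0.068 ]
cap near red [0.5192 0.181  0.099 ]
cap red tl [0.4816 0.3289 0.099 ]
cap green tr [0.5096 0.317  0.099 ]
flask [0.6325 0.1297 0.    ]
bottle cap [0.6798 0.2396 0.128 ]
deck tri (array([ 0.46915442, -0.01436832,  0.00706159]), array([6.29321848e-05, 6.29321848e-05])) (array([ 0.60303718, -0.01963956,  0.00421755]), array([0.00018524, 0.00018524]))
caps tri red near (array([0.5284848 , 0.18054552, 0.08839116]), array([0.00864534, 0.00864534]))
red far (array([0.4816648 , 0.33145184, 0.09288218]), array([0.00015451, 0.00015451]))
axes [[0.341, 0.94, -0.0], [0.94, -0.341, -0.0], [-0.0, -0.0, -1.0]]
```

Emit:
move_arm([
  [10,-1.5,8],
  [10,-1.5,12],
  [10,-1.5,15],
  [10,-1.5,15],
  [10,-1.5,15],
  [10,-1.5,15],
  [10,-1.5,15],
], roll=[-0.6,-0.6,-0.6,-0.6,-0.6,-0.6,-0.6], gripper=8.7)

```text
time: 3.6
position: [0.5021, 0.2123, 0.2546]
tool_rot: [1.925, 2.48, 0.003]
ft_force: [-0.5, -0.3, -0.0]
grip_width: 1.006
grip_force: 0.0
```

```bash
python3 snap.py w3 wrist
```

```text
3.65 [0.5021 0.2124 0.2548] [1.924 2.48  0.004] [ 0.37  0.16 -0.9   1.64  0.13  1.4  -0.3 ] [0.2 1.2 0.7] 1.0023603992211685 0.0
```

View pics/w3.png

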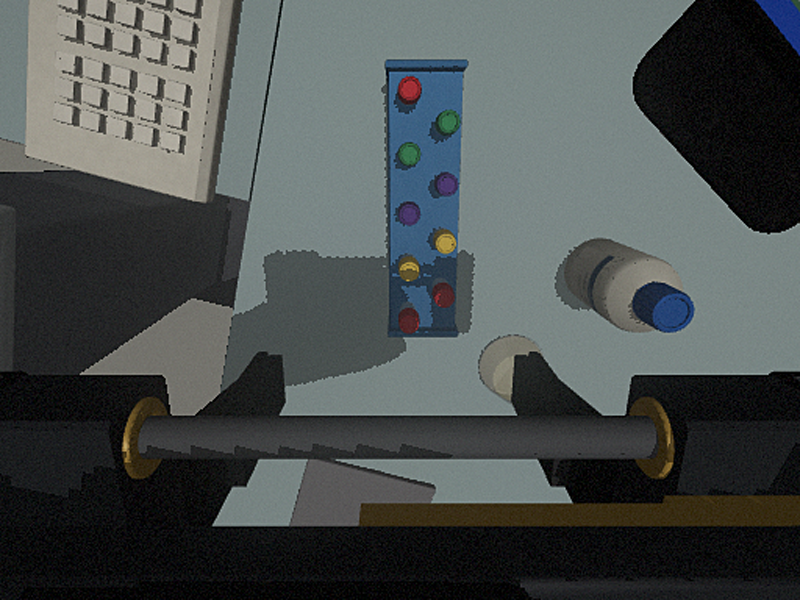

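The rack is upright in this view. Its far plate's top corners are at (386,62) and (468,62), its near plate's at (389,334) and (458,334), with caps from (410,88) to (408,318).

```bash
python3 - <<'E'
from h import *
import pickle
c=pickle.load(open("pics/w3.pkl","rb"));c2=pickle.load(open("pics/w2.pkl","rb"));f=.64
for n,a,b in [("redfar",(410,87),(312,8)),("green2",(448,121),(347,11)),("redneartop",(408,317),(410,159)),("yellow",(446,242),(397,89)),("platenearL",(389,335),(408,188)),("platenearR",(458,335),(452,155))]:
    x,e=tri([(c,np.array(a)*f),(c2,np.array(b)*f)]);print(n,x.round(4),e[0].round(4))
P=[onplane(c,np.array(u)*f,.068) for u in [(386,62),(468,62),(389,335),(458,335)]]
P=np.array(P);print(P.round(4),P.mean(0).round(4))
ax=P[:2].mean(0)-P[2:].mean(0);print(np.linalg.norm(ax),np.degrees(np.arctan2(ax[1],ax[0])))
s=monitor.get_state();M=Rot.from_rotvec(s["tool_rot"]).as_matrix();print("toolx deg",np.degrees(np.arctan2(M[1,0],M[0,0])),M[:,2].round(3))
print(totool(np.r_[P.mean(0)[:2],.041]-s["position"]).round(2))
E
```

```text
redfar [0.4803 0.3348 0.0817] 0.0006
green2 [0.5094 0.3203 0.0869] 0.0003
redneartop [0.519  0.1815 0.0841] 0.0009
yellow [0.529  0.2439 0.0938] 0.0002
platenearL [0.5092 0.155  0.0611] 0.0005
platenearR [0.5619 0.1708 0.0675] 0.0005
[[0.4602 0.3474 0.068 ]
 [0.5136 0.3609 0.068 ]
 [0.5092 0.1578 0.068 ]
 [0.5622 0.1711 0.068 ]] [0.5113 0.2593 0.068 ]
0.1959136885741375 104.43294623723727
toolx deg 104.38236103772616 [ 0.004  0.    -1.   ]
[ 4.33  1.98 21.38]
```

Emit:
move_arm([
  [4.3,2.0,3],
  [4.3,2.0,8],
  [4.3,2.0,12],
  [4.3,2.0,15],
  [4.3,2.0,18],
  [4.3,2.0,20],
  [4.3,2.0,21],
  [4.3,2.0,21.3],
  [4.3,2.0,21.3],
  [4.3,2.0,21.3],
], roll=[0,0,0,0,0,0,0,0,0,0])

```text
time: 4.65
position: [0.5104, 0.2602, 0.0411]
tool_rot: [1.921, 2.484, 0.003]
ft_force: [-0.9, 0.0, -0.2]
grip_width: 1.001
grip_force: 0.0
```

Emit:
move_arm([
  [0,0,0],
  [0,0,0],
  [0,0,0],
  [0,0,0],
  [0,0,0],
  [0,0,0],
  [0,0,0],
  [0,0,0],
], roll=[0,0,0,0,0,0,0,0], gripper=4.5, squeeze=40)

```text
time: 5.45
position: [0.5096, 0.26, 0.0397]
tool_rot: [1.921, 2.485, 0.001]
ft_force: [1.2, 0.5, 0.2]
grip_width: 0.583
grip_force: 40.0
```

Emit:
move_arm([
  [0,0,-1],
  [0,0,-3],
  [0,0,-5.5],
  [0,0,-8],
  [-1,-0.2,-9.5],
  [-3,-0.6,-9.5],
  [-6,-1.2,-9.5],
  [-9,-1.8,-9.5],
  [-12,-2.5,-9.5],
  [-15,-3.1,-9.5],
  [-18,-3.7,-9.5],
  [-21,-4.3,-9.5],
  [-24,-4.9,-9.5],
  [-27,-5.5,-9.5],
  [-30,-6.1,-9.5],
  [-33,-6.7,-9.5],
  [-36,-7.3,-9.5],
  [-38.5,-7.9,-9.5],
  [-39.7,-8.1,-9.5],
  [-39.7,-8.1,-9.5],
], roll=[0,0,0,0,0,0,0.03,0.06,0.09,0.12,0.15,0.18,0.21,0.24,0.27,0.297,0.297,0.297,0.297,0.297])

```text
time: 7.45
position: [0.5303, -0.1463, 0.1342]
tool_rot: [-2.27, -2.17, 0.001]
ft_force: [0.8, 0.6, -2.8]
grip_width: 0.584
grip_force: 40.0
```

```bash
python3 - <<'E'
from h import *
s=monitor.get_state();M=Rot.from_rotvec(s["tool_rot"]).as_matrix();p=s["position"]
print(p,"toolx deg",np.degrees(np.arctan2(M[1,0],M[0,0])),M[:,2].round(4),s["ft_force"],s["grip_width"],np.round(s["joint_positions"],2))
E
python3 snap.py w4 wrist
```

```text
[ 0.53027092 -0.14630023  0.13421498] toolx deg 87.41559974680067 [-1.2e-03  2.0e-04 -1.0e+00] [ 0.83679832  0.63152182 -2.80910582] 0.5839752609441928 [ 0.8   0.23 -0.65  1.79  0.15  1.17  0.06]
7.5 [ 0.5306 -0.1441  0.1343] [-2.267 -2.172 -0.   ] [ 0.8   0.23 -0.66  1.79  0.15  1.17  0.06] [-0.6  1.2 -2.6] 0.5887026530489496 40.00020481646061
```

View pics/w4.png

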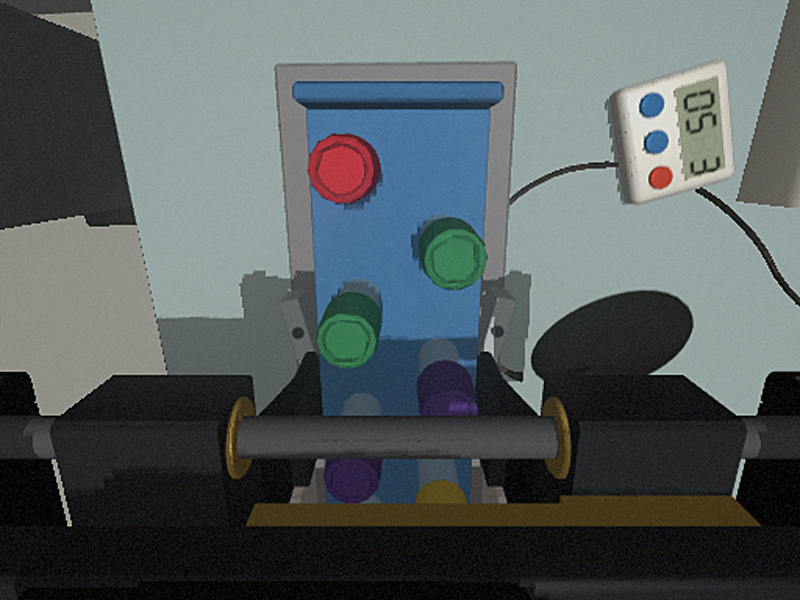

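The rack is held level and centred: its far plate spans 293–504, with the deck spanning 275–517 and the rail ends at 293 and 500. Now I'll lower it.

Emit:
move_arm([
  [0,0,2],
  [0,0,4],
  [0,0,6],
  [0,0,7.2],
  [0,0,7.8],
  [0,0,8.1],
  [0,0,8.3],
  [0,0,8.4],
  [0,0,8.5],
  [0,0,8.55],
  [0,0,8.55],
], roll=[0,0,0,0,0,0,0,0,0,0,0])

```text
time: 8.6
position: [0.531, -0.1449, 0.0493]
tool_rot: [2.268, 2.174, 0.0]
ft_force: [-0.4, -0.5, -3.4]
grip_width: 0.585
grip_force: 40.0
```

Emit:
move_arm([
  [0,0,0.05],
  [0,0,0.1],
  [0,0,0.14],
  [-0.25,0,0.14],
  [-0.5,0,0.14],
  [-0.75,0,0.14],
  [-1,0,0.14],
  [-1.25,0,0.14],
  [-1.5,0,0.14],
  [-1.75,0,0.14],
  [-2,0,0.14],
  [-2.25,0,0.14],
  [-2.5,0,0.14],
  [-2.75,0,0.14],
  [-3,0,0.14],
  [-3.25,0,0.14],
], roll=[0,0,0,0,0,0,0,0,0,0,0,0,0,0,0,0])

```text
time: 10.2
position: [0.5296, -0.1774, 0.0476]
tool_rot: [2.268, 2.174, -0.0]
ft_force: [-0.4, -0.5, -2.0]
grip_width: 0.584
grip_force: 40.0
```

Emit:
move_arm([
  [-0.25,0,0],
  [-0.5,0,0],
  [-0.75,0,0],
  [-1,0,0],
  [-1.25,0,0],
  [-1.5,0,0],
  [-1.75,0,0],
  [-2,0,0],
  [-2.25,0,0],
  [-2.5,0,0],
  [-2.75,0,0],
  [-3,0,0],
  [-3.2,0,0],
  [-3.2,0,0],
], roll=[0,0,0,0,0,0,0,0,0,0,0,0,0,0])

```text
time: 11.6
position: [0.5282, -0.2099, 0.0477]
tool_rot: [2.268, 2.173, -0.001]
ft_force: [0.3, -0.2, -2.1]
grip_width: 0.583
grip_force: 40.0
```

Emit:
move_arm([
  [0,0,0],
  [0,0,0],
  [0,0,0],
  [1,0,0],
  [3,0,0],
  [5,0,0],
  [5.5,0,0],
  [5.5,0,0],
], roll=[0,0,0,0,0,0,0,0], gripper=8.0)

```text
time: 12.4
position: [0.5308, -0.153, 0.0478]
tool_rot: [2.264, 2.177, 0.0]
ft_force: [-0.3, -0.8, -0.5]
grip_width: 0.919
grip_force: 0.0
```

Emit:
move_arm([
  [0,0,0],
  [0,0,0],
  [0,0,0],
  [0,0,0],
  [0,0,0],
  [0,0,0],
], roll=[0,0,0,0,0,0], gripper=4.5, squeeze=30)

```text
time: 13.0
position: [0.5306, -0.1547, 0.0476]
tool_rot: [2.268, 2.174, -0.0]
ft_force: [1.4, -1.4, -1.8]
grip_width: 0.588
grip_force: 30.0
```

Emit:
move_arm([
  [-0.2,0,0],
  [-0.4,0,0],
  [-0.6,0,0],
  [-0.8,0,0],
  [-1,0,0],
  [-1.2,0,0],
  [-1.4,0,0],
], roll=[0,0,0,0,0,0,0])

```text
time: 13.7
position: [0.5299, -0.1684, 0.0476]
tool_rot: [-2.268, -2.174, 0.0]
ft_force: [-0.4, 2.0, -0.6]
grip_width: 0.587
grip_force: 30.0
```

Emit:
move_arm([
  [-0.15,0,0],
  [-0.3,0,0],
  [-0.45,0,0],
  [-0.6,0,0],
], roll=[0,0,0,0])

```text
time: 14.1
position: [0.5296, -0.1744, 0.0476]
tool_rot: [-2.268, -2.174, 0.0]
ft_force: [-0.2, 0.8, -0.7]
grip_width: 0.586
grip_force: 30.0
```

Emit:
move_arm([
  [-0.15,0,0],
  [-0.3,0,0],
  [-0.45,0,0],
], roll=[0,0,0])

```text
time: 14.4
position: [0.5295, -0.1789, 0.0476]
tool_rot: [2.268, 2.174, -0.0]
ft_force: [-0.8, 1.4, 0.0]
grip_width: 0.59
grip_force: 30.0
```

Leading end at about +69 mm, with no contact yet.

Emit:
move_arm([
  [-0.15,0,0],
  [-0.3,0,0],
  [-0.45,0,0],
], roll=[0,0,0])

```text
time: 14.7
position: [0.5293, -0.1833, 0.0476]
tool_rot: [-2.267, -2.174, 0.0]
ft_force: [0.2, 1.2, -0.9]
grip_width: 0.586
grip_force: 30.0
```

Emit:
move_arm([
  [-0.15,0,0],
  [-0.3,0,0],
  [-0.45,0,0],
], roll=[0,0,0])

```text
time: 15.0
position: [0.5292, -0.1858, 0.0476]
tool_rot: [-2.265, -2.174, -0.002]
ft_force: [-1.5, 8.2, 0.5]
grip_width: 0.589
grip_force: 30.0
```

Emit:
move_arm([
  [-0.1,0,0],
  [-0.2,0,0],
  [-0.2,0,0],
], roll=[0,0,0])

```text
time: 15.3
position: [0.5291, -0.1858, 0.0476]
tool_rot: [-2.263, -2.174, -0.004]
ft_force: [-1.9, 8.9, 1.6]
grip_width: 0.585
grip_force: 30.0
```

Emit:
move_arm([
  [-0.1,0,0],
  [-0.2,0,0],
  [-0.2,0,0],
  [-0.2,0,0],
], roll=[0,0,0,0])

```text
time: 15.7
position: [0.5291, -0.1858, 0.0476]
tool_rot: [-2.26, -2.174, -0.006]
ft_force: [-1.0, 12.5, 2.2]
grip_width: 0.586
grip_force: 30.0
```

```bash
python3 - <<'E'
from h import *
s=monitor.get_state();M=Rot.from_rotvec(s["tool_rot"]).as_matrix();p=s["position"]
print(p,"toolx deg",np.degrees(np.arctan2(M[1,0],M[0,0])),M[:,2].round(4),s["ft_force"],s["torque"])
E
```

```text
[ 0.52909989 -0.1858493   0.0475732 ] toolx deg 87.75805798501297 [-0.0013  0.0067 -1.    ] [-0.96927262 12.48959641  2.24929169] [ 2.55615686  0.15526487 -0.15588347]
```

Emit:
move_arm([
  [0.2,0,0],
  [0.3,0,0],
  [0.3,0,0],
], roll=[0,0,0])

```text
time: 16.0
position: [0.5291, -0.1858, 0.0476]
tool_rot: [-2.264, -2.174, -0.002]
ft_force: [-0.5, 6.7, 0.2]
grip_width: 0.591
grip_force: 30.0
```

Emit:
move_arm([
  [0,0,0],
  [0,0,0],
  [0,0,0],
  [0,0,0],
  [0,0,0],
], roll=[0,0,0,0,0], gripper=8.0)

```text
time: 16.5
position: [0.5291, -0.1893, 0.0477]
tool_rot: [2.268, 2.173, -0.0]
ft_force: [-0.8, 0.0, -0.1]
grip_width: 0.891
grip_force: 0.0
```

Emit:
move_arm([
  [0,0,-2],
  [0,0,-6],
  [0,0,-11],
  [0,0,-16],
  [0,0,-21],
  [0,-1,-26],
  [-2,-3,-31],
  [-4,-3,-33],
  [-4,-3,-33],
  [-4,-3,-33],
], roll=[0,0,0,0,0,0,0,0,0,0])

```text
time: 17.5
position: [0.4975, -0.2276, 0.3775]
tool_rot: [2.269, 2.173, 0.001]
ft_force: [-0.9, 0.7, 0.2]
grip_width: 0.917
grip_force: 0.0
```

```bash
python3 snap.py w5 wrist
```

```text
17.55 [ 0.4973 -0.2266  0.3765] [-2.266 -2.174 -0.   ] [ 0.94  0.11 -0.61  1.42  0.06  1.63  0.29] [-0.4 -0.2 -0.5] 0.9199645276711379 0.0
```

View pics/w5.png

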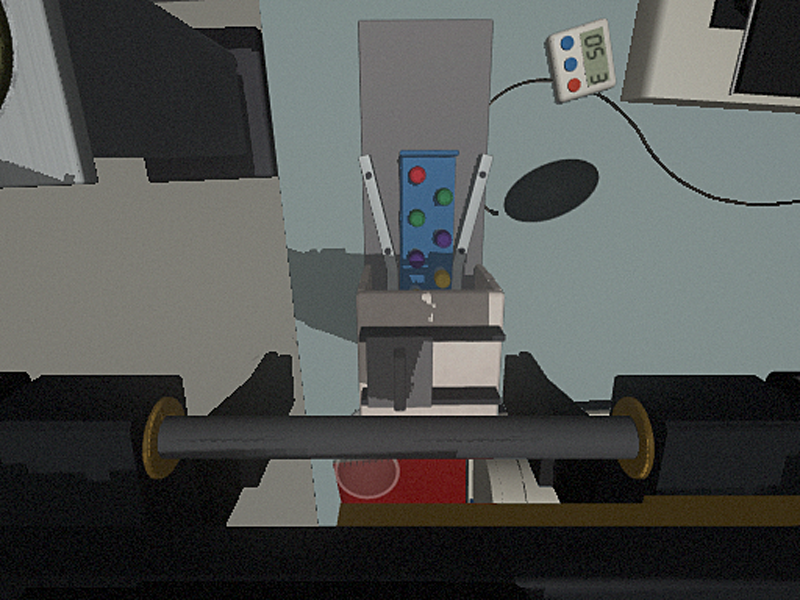

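The rack sits straight in the lane, with its rear plate at row 153. The ridge top runs from (399,348) to (400,409), and the cover plate from 367 to 432.

```bash
python3 - <<'E'
from h import *
import pickle
c=pickle.load(open("pics/w5.pkl","rb"));c1=pickle.load(open("pics/w1.pkl","rb"));f=.64
for n,a,b in [("ridge a",(399.5,348),(434,349)),("ridge b",(400,409),(435,404)),("roofL",(358,291),(393,297)),("roofR",(504,293),(526,298))]:
    x,e=tri([(c,np.array(a)*f),(c1,np.array(b)*f)]);print(n,x.round(4),e[0].round(4))
for n,u,z in [("ridge a",(399.5,348),.185),("ridge b",(400,409),.185),("plateL",(367,337),.162),("plateR",(432,337),.162),("roofL",(358,291),.132),("roofR",(504,293),.132),("rack rearL",(399,151),.076),("rack rearR",(459,151),.076)]:
    print(n,onplane(c,np.array(u)*f,z).round(4))
s=monitor.get_state();print(totool(np.r_[.494,-.326,.168]-s["position"]).round(2))
E
```

```text
ridge a [ 0.4955 -0.3042  0.1656] 0.0005
ridge b [ 0.4937 -0.3541  0.1815] 0.0007
roofL [ 0.4574 -0.2686  0.1043] 0.0002
roofR [ 0.5931 -0.2707  0.1252] 0.0001
ridge a [ 0.4958 -0.2957  0.185 ]
ridge b [ 0.4937 -0.3513  0.185 ]
plateL [ 0.468  -0.2938  0.162 ]
plateR [ 0.5238 -0.2963  0.162 ]
roofL [ 0.4602 -0.2607  0.132 ]
roofR [ 0.5916 -0.2687  0.132 ]
rack rearL [ 0.5027 -0.1417  0.076 ]
rack rearR [ 0.5591 -0.1443  0.076 ]
[-9.97  0.1  20.84]
```

Emit:
move_arm([
  [-4,0.2,4],
  [-8,0.2,8],
  [-9.8,0.2,12],
  [-9.8,0.2,15],
  [-9.8,0.2,17],
  [-9.8,0.2,18.5],
  [-9.8,0.2,19.5],
  [-9.8,0.2,20.2],
  [-9.8,0.2,20.6],
  [-9.8,0.2,20.6],
], roll=[0,0,0,0,0,0,0,0,0,0], gripper=4.5)

```text
time: 18.55
position: [0.4956, -0.3253, 0.1719]
tool_rot: [2.267, 2.174, -0.0]
ft_force: [0.4, 0.8, 0.7]
grip_width: 0.516
grip_force: 0.0
```

Emit:
move_arm([
  [0,0,0],
  [0,0,0],
  [0,0,0],
  [0,0,0],
  [0,0,0],
  [0,0,0],
], roll=[0,0,0,0,0,0], gripper=0.5, squeeze=10)

```text
time: 19.15
position: [0.4952, -0.3254, 0.1718]
tool_rot: [2.267, 2.174, -0.0]
ft_force: [-0.9, 0.0, 0.6]
grip_width: 0.112
grip_force: 10.0
```

Emit:
move_arm([
  [0,0.4,0],
  [0,0.8,0],
  [0,1.2,0],
  [0,1.6,0],
  [0,2,0],
  [0,2.4,0],
  [0,2.8,0],
  [0,3.2,0],
  [0,3.6,0],
  [0,4,0],
  [0,4.4,0],
  [0,4.8,0],
  [0,5.2,0],
  [0,5.5,0],
  [0,5.7,0],
  [0,5.9,0],
], roll=[0,0,0,0,0,0,0,0,0,0,0,0,0,0,0,0])

```text
time: 20.75
position: [0.5545, -0.3277, 0.1718]
tool_rot: [2.267, 2.174, 0.0]
ft_force: [-0.8, 0.8, 4.0]
grip_width: 0.115
grip_force: 10.0
```

Emit:
move_arm([
  [0,0.2,0],
  [0,0.4,0],
  [0,0.6,0],
  [0,0.8,0],
  [0,0.8,0],
], roll=[0,0,0,0,0])

```text
time: 21.25
position: [0.5552, -0.3279, 0.1714]
tool_rot: [-2.261, -2.163, 0.015]
ft_force: [-18.1, 6.0, 13.9]
grip_width: 0.115
grip_force: 10.0
```

Emit:
move_arm([
  [0,-0.4,0],
  [0,-0.65,0],
  [0,-0.65,0],
], roll=[0,0,0])

```text
time: 21.55
position: [0.5551, -0.3279, 0.1714]
tool_rot: [-2.267, -2.173, 0.001]
ft_force: [-3.3, 1.6, 4.0]
grip_width: 0.113
grip_force: 10.0
```

Emit:
move_arm([
  [0,0,0],
  [0,0,0],
  [0,0,0],
  [0,0,-3],
  [0,0,-7],
  [3,0,-12],
  [8,-3,-17],
  [9,-5,-20],
  [9,-5,-20],
  [9,-5,-20],
], roll=[0,0,0,0,0,0,0,0,0,0], gripper=4.0)

```text
time: 22.55
position: [0.5105, -0.2351, 0.375]
tool_rot: [2.261, 2.171, 0.001]
ft_force: [-0.7, -0.4, -0.8]
grip_width: 0.46
grip_force: 0.0
```

```bash
python3 snap.py w6 wrist
```

```text
22.6 [ 0.51   -0.2365  0.3722] [ 2.266  2.172 -0.   ] [ 0.91  0.14 -0.6   1.4   0.08  1.62  0.28] [-0.3 -0.6 -0.6] 0.4553988652817699 0.0
```

View pics/w6.png

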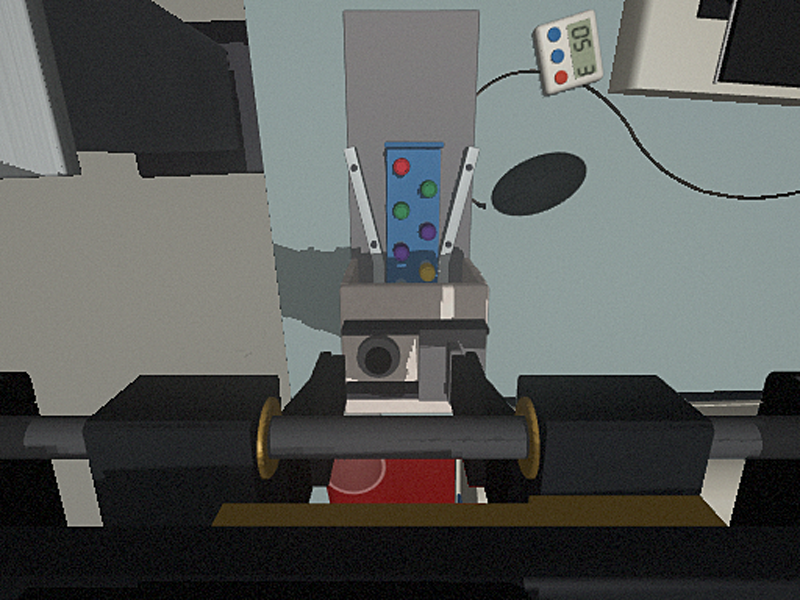

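The cover is fully aside, with its plate starting at column 420. The button is exposed: outer ring at (379,357), black top at (379,358).

```bash
python3 - <<'E'
from h import *
import pickle
c=pickle.load(open("pics/w6.pkl","rb"));f=.64
b=onplane(c,np.array((379,358))*f,.154);print(b, onplane(c,np.array((420,358))*f,.162))
s=monitor.get_state();print(totool(np.r_[b[:2],.165]-s["position"]).round(2),totool(np.r_[.4903,-.325,.165]-s["position"]).round(2))
E
```

```text
[ 0.49110717 -0.3246899   0.154     ] [ 0.52703198 -0.32277261  0.162     ]
[-8.84 -1.56 20.74] [-8.88 -1.64 20.74]
```

Emit:
move_arm([
  [-4,-1.6,4],
  [-8,-1.6,8],
  [-8.85,-1.6,12],
  [-8.85,-1.6,15],
  [-8.85,-1.6,18],
  [-8.85,-1.6,20],
  [-8.85,-1.6,20.7],
  [-8.85,-1.6,20.9],
  [-8.85,-1.6,20.9],
], roll=[0,0,0,0,0,0,0,0,0], gripper=0)

```text
time: 23.5
position: [0.49, -0.3242, 0.1623]
tool_rot: [-2.268, -2.173, -0.0]
ft_force: [-0.9, 0.7, 0.8]
grip_width: 0.005
grip_force: 0.0
```

Emit:
move_arm([
  [0,0,0.3],
  [0,0,0.6],
  [0,0,0.9],
  [0,0,1.1],
  [0,0,1.3],
  [0,0,1.5],
  [0,0,1.6],
  [0,0,1.6],
], roll=[0,0,0,0,0,0,0,0])

```text
time: 24.3
position: [0.4903, -0.3239, 0.1484]
tool_rot: [2.266, 2.173, -0.0]
ft_force: [-2.3, 0.4, 9.6]
grip_width: 0.007
grip_force: 4.7
```

Emit:
move_arm([
  [0,0,0.15],
  [0,0,0.3],
  [0,0,0.3],
  [0,0,0.3],
  [0,0,0.3],
], roll=[0,0,0,0,0])

```text
time: 24.8
position: [0.4904, -0.3239, 0.1481]
tool_rot: [2.266, 2.173, -0.002]
ft_force: [-7.2, 3.5, 22.1]
grip_width: 0.01
grip_force: 11.2
```

Emit:
move_arm([
  [0,0,-1],
  [0,0,-4],
  [0,0,-8],
  [0,2,-9],
  [0,5,-9],
  [0,6.5,-9],
  [0,6.5,-8],
  [0,6.5,-6],
  [0,6.5,-4],
  [0,6.5,-3],
  [0,6.5,-2.8],
  [0,6.5,-2.8],
], roll=[0,0,0,0,0,0,0,0,0,0,0,0], gripper=4.5)

```text
time: 26.0
position: [0.5544, -0.3265, 0.1716]
tool_rot: [-2.268, -2.174, 0.001]
ft_force: [0.2, -0.3, -0.5]
grip_width: 0.521
grip_force: 0.0
```

Emit:
move_arm([
  [0,0,0],
  [0,0,0],
  [0,0,0],
  [0,0,0],
  [0,0,0],
  [0,0,0],
], roll=[0,0,0,0,0,0], gripper=0.5, squeeze=10)

```text
time: 26.6
position: [0.5549, -0.3265, 0.1718]
tool_rot: [2.267, 2.174, -0.0]
ft_force: [-0.9, -0.5, 0.6]
grip_width: 0.115
grip_force: 10.0
```

Emit:
move_arm([
  [0,-0.4,0],
  [0,-0.8,0],
  [0,-1.2,0],
  [0,-1.6,0],
  [0,-2,0],
  [0,-2.4,0],
  [0,-2.8,0],
  [0,-3.2,0],
  [0,-3.6,0],
  [0,-4,0],
  [0,-4.4,0],
  [0,-4.8,0],
  [0,-5.2,0],
  [0,-5.6,0],
  [0,-5.9,0],
  [0,-6.2,0],
], roll=[0,0,0,0,0,0,0,0,0,0,0,0,0,0,0,0])

```text
time: 28.2
position: [0.4926, -0.3241, 0.1717]
tool_rot: [2.267, 2.174, -0.0]
ft_force: [1.2, -2.5, 1.1]
grip_width: 0.111
grip_force: 10.0
```

Emit:
move_arm([
  [0,-0.2,0],
  [0,-0.4,0],
  [0,-0.6,0],
  [0,-0.8,0],
  [0,-0.8,0],
], roll=[0,0,0,0,0])

```text
time: 28.7
position: [0.4899, -0.3239, 0.1718]
tool_rot: [2.259, 2.169, 0.01]
ft_force: [14.5, -4.9, -8.6]
grip_width: 0.116
grip_force: 10.0
```

Emit:
move_arm([
  [0,0.3,0],
  [0,0.45,0],
  [0,0.45,0],
], roll=[0,0,0])

```text
time: 29.0
position: [0.4901, -0.3239, 0.1718]
tool_rot: [2.266, 2.174, 0.001]
ft_force: [4.4, -3.2, -0.8]
grip_width: 0.113
grip_force: 10.0
```

Emit:
move_arm([
  [0,0,0],
  [0,0,0],
  [0,0,0],
  [0,0,-3],
  [0,0,-7],
  [3,1,-12],
  [8,2,-17],
  [9,2,-20],
  [9,2,-20],
  [9,2,-20],
], roll=[0,0,0,0,0,0,0,0,0,0], gripper=4.0)

```text
time: 30.0
position: [0.514, -0.233, 0.3736]
tool_rot: [2.262, 2.175, 0.001]
ft_force: [0.6, -0.1, -0.7]
grip_width: 0.463
grip_force: 0.0
```

```bash
python3 snap.py w7 wrist
```

```text
30.05 [ 0.5129 -0.2346  0.3714] [ 2.267e+00  2.175e+00 -1.000e-03] [ 0.91  0.15 -0.6   1.39  0.08  1.63  0.28] [-0.2  0.  -0.2] 0.4573656291679844 0.0
```

View pics/w7.png

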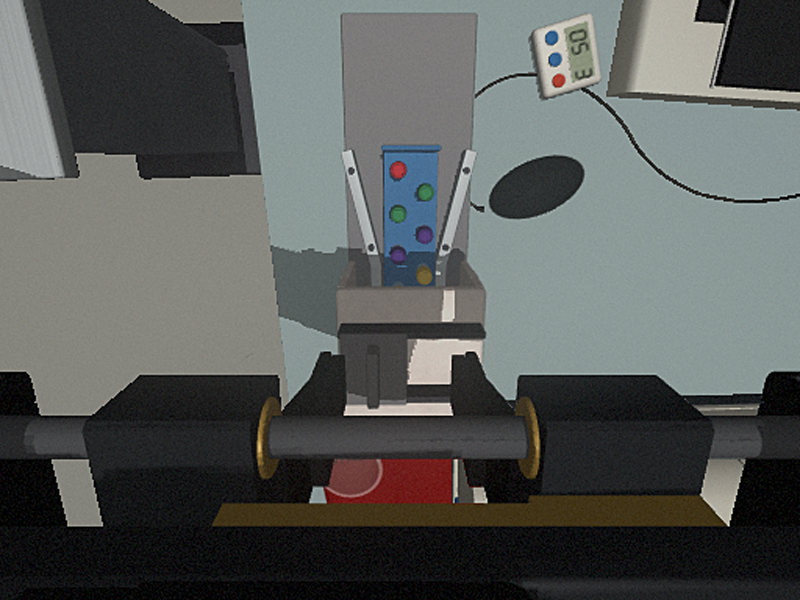

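The cover is shut over the button (plate 341–408). The rack hasn't moved: its rear edge is still 132 px from the deck edge. The gripper is touching nothing.

```bash
python3 -c "
from bench import workorder; print(workorder.close_job())"
```

```text
the job is handed in; nothing more can be done
None
```

I pushed the rack home against the stop (felt at about 12 N), slid the dust cover aside, pressed the start button fully down and shut the cover again; I handed the job in at about 30 s of robot time with no verdict returned.

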